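# Lock the revolving spice tray on its spindle with a push-on cap

### The job

Put the revolving spice tray together: set the round wooden tray over the spindle of its black base, right down, and let go of it; then start the brass push-on cap on the spindle's tip and press it straight down until its teeth grip the spindle and its flange sits flush on the nylon washers of the tray's hub. Press slowly and only as hard as it takes, stop as soon as you feel it come home, and leave the things round about where they stand.

Things in the scene. Friction and masses are not known exactly. Their poses are not given: they have to be found in the camera images.
- base: Black round base, fixed to the counter by its suction foot, in another place each time. Foot 113 mm across; on its top a white nylon ring (60 mm across), 15 mm above the counter, that carries the tray. A plain upright steel spindle, 10 mm thick, rises from its middle. Origin: centre of the underside, on the counter; z up.
- spindle_tip (a point): Tip of the spindle, 76 mm above the base's origin. The top 8 mm are bullet-shaped (8 mm thick 3.5 mm below the tip, 3 mm thick at the tip).
- tray: Round light-wood tray, loose, right way up, about 0.2 kg, 144 mm across with an 18 mm high rim; in its middle a white hub, 38 mm across, that stands 27 mm above the deck with room for fingers all round; a plain 14 mm bore goes right through. Origin: centre of the underside; z up. Set over the spindle it rests on the base's ring, its origin 15 mm above the base's.
- hub_top (a point): Centre of the hub's top face, 34 mm above the tray's origin. On it a stack of nylon washers (37 mm across, same bore) is held fast, 1 to 9 mm high, different each time, its height not measured. The cap comes home on the top of this stack; it may bear there with 20 N at the most (force readings trail by about 0.1 s).
- cap: Brass push-on axle cap, loose, about 0.09 kg, 30 mm high, standing open end down. Flange 36 mm across and 3 mm thick at the bottom, above it a domed body 28 mm across. Blind bore from below, 12.4 mm wide, 26.5 mm deep. Origin: centre of the flange's underside; z up. Fully home its origin is 50 to 58 mm above the base's, by the height of the washers.
- cap_top (a point): Top of the cap, 30 mm above its origin. Inside, 6 mm above the flange's underside, six spring teeth leave an 8.4 mm opening: they need about 6 to 15 N to spread over the spindle's nose, then slide down against about 4 to 9 N. Where the flange meets the washers it is hard at once and the force climbs steeply: creep the last millimetres.
- paprika: Bystander, not to be moved: spice jar with yellow lid, 45 x 44 x 100 mm. Origin: centre of its underside.
- garlic: Bystander, not to be moved: spice jar with red lid, 47 x 47 x 97 mm. Origin: centre of its underside.
- pepper_mill: Bystander, not to be moved: dark wooden pepper mill, 58 x 58 x 170 mm. Origin: centre of its underside.
- salt: Bystander, not to be moved: glass salt shaker with grey top, 44 x 44 x 90 mm. Origin: centre of its underside.
- chilli_sauce: Bystander, not to be moved: red sauce bottle with white cap, 62 x 62 x 200 mm. Origin: centre of its underside.
- jam: Bystander, not to be moved: jam jar with yellow lid, 71 x 71 x 110 mm. Origin: centre of its underside.
- timer: Bystander, not to be moved: white kitchen timer with red dial, 63 x 63 x 44 mm. Origin: centre of its underside.
- lime: Bystander, not to be moved: green lime, 53 x 46 x 48 mm. Origin: centre of its underside.

How it is judged:
By the outcome, as a careful person would: the job done as asked, in the order asked, and still so for the second after the job is handed in, with the robot touching nothing.
It also fails if it takes over 72 s, if anything falls off the work surface, if the arm or the gripper's body presses on something with over 40 N, if the wrist force passes 120 N, or if a joint passes its speed limit or range.

### The arm

A 7-joint arm with a two-finger parallel gripper is mounted at the origin on a cart in front of the work surface, level with it; the furniture and walls round the work are solid. World frame = base frame: x ahead of the robot, y to its left, z up, the work surface at z = 0. Lengths are in m, angles in degrees, forces in N, time in s.
With the tool pointing down it reaches from about 0.425 to 1.025 m from the base axis. Payload 3.6 kg.
Tool frame: the origin (TCP) lies at the very end of the fingers, on their centre line; the grasp point (between the pads) lies 19 mm behind it; z points along the fingers, y is the line along which they close (so a half turn about z gives the same grasp; the last joint's range is limited). The gripper opens to 85 mm and grips with 20 to 120 N. Pads are 22 mm wide; open, the fingers measure 114 mm over their backs; the gripper's body (76 mm by 85 mm) begins 54 mm behind the grasp point. The pads swing forward as they close: fully open they stand 13 mm farther back than shut.
Start: joints at [-69.013, 33.873, 2.773, 92.16, -1.908, 54.013, -1.931], TCP at [0.322, 0.65, 0.231] pointing down, gripper open.
Joint ranges: [-153.93, 153.93], [-27.13, 128.08], [-72.61, 78.16], [10.71, 143.7], [-87.88, 267.88], [4.46, 118.87], [-176.78, 176.78]. Speed limits (degrees/s): [147.25, 147.25, 180, 180, 180, 180, 180].

### API

Orientations are given as a 3x3 rotation matrix whose columns are the frame's x, y, z axes.
In Python, from plant import r gives the robot as it stands.
- The arm moves only by the shell command python3 -m crank FILE [OPENING], which reads ROWS from the file FILE. ROWS is one flat JSON list of numbers that holds 1 to 10 rows one after another, with no inner brackets; each row has 6 numbers: dx, dy, dz in normalised numbers (1 is 0.5 m), then a rotation vector rx, ry, rz in a scale on which 1.0 is 180 degrees; each row is the pose to reach, as a shift and turn from the pose commanded when the command began, along the tool's axes at that moment; what a row does not reach only later rows make up. A row lasts 1/12 s, in which the tool goes at most 0.0417 m and 7.16 degrees, less where a joint would pass 70% of its speed; a pose out of reach is approached as far as the arm can. OPENING is the opening from 0.0 (shut) to 1.0 (fully open), set as the command begins (- or left out keeps the last). The fingers move at their own pace and stop on an object; the grip force is fixed at half the most. Time passes only in rows, so rows that do not move let the fingers close. It prints the time, the measured TCP pose, the force, the opening and the grip force at its end. No shift or turn number may pass 1 either way. Input that does not fit is refused with a message, and nothing moves.
- r.state(): the state, without advancing time (a new reading comes with each control period).
- r.grab_frame(name): name is "side" or "top" or "wrist"; returns the picture (384x512x3 uint8, red, green, blue); there is no depth.
- r.calibration(name): a dict with "fx", "fy", "cx", "cy" (pixels), "dist_coeffs" ([k1, k2, p1, p2, k3] as OpenCV has them; the pictures are not rectified), "world_to_cam" (4x4, takes a point from world to camera coordinates); the wrist camera has in their place "mount" (4x4, takes a point from camera to tool coordinates, whose origin is the TCP and whose axes are the flange's). Camera axes: x right, y down, z forward; pixel columns grow to the right and rows downward; lengths in m; the calibration is good to about 2 mm. A picture is of the moment at which its call begins: read the wrist's pose just before it. calibration takes no time and is no camera call.
- r.close_job(): hands the job in; it is judged then, once.
Trained networks look in the newest picture that a camera, given by its name, has taken for a name from the list of things; names that differ only in an ending like _2 or _b are one class to them, and where a whole thing is asked for, a point or a joint stands for the part that bears it (a point fixed in the world has none). Each returns a list of dicts, best first, with "conf" (0 to 1); they miss things now and then, are a little off and sometimes report something else, mostly with a low value. They report only what shows in the picture. A call takes as long as a camera call.
- r.cut_out(camera, name): "mask" (384x512 bool, what is visible of it) and "position" ([column, row] in pixels, amid what is visible of it).
The state is a dict: "time_s": time; "joints": joint angles; "dq": joint speeds; "tau": joint torques, N m; "tool_pos": TCP position; "ee_rot": TCP orientation; "ft_force": force on the tool from outside, world axes, zero at the start; "wrist_torque": the same for the moment, N m; "finger_gap": opening from 0.0 (shut) to 1.0 (fully open); "finger_force": force on a finger pad.
Only numpy, scipy, OpenCV 4.12 (cv2) and the standard library are available. Lean on these libraries where they do the work, as an engineer would, in place of code of your own. Each camera call takes 0.05 s, during which the arm holds its last target. There are 200 camera calls.

## Working session

There is one attempt and no reset: what is moved stays moved. The work goes in short steps, Python scripts to look and compute and a shell command to move; the robot and the scene stay as the last step left them, time stands still between calls to the robot, and variables do not carry over. Pictures are saved under pics/ and viewed, at most 10 in all, crops included, and the job is handed in when it is done.

```bash
ls; mkdir -p pics; cat > h.py <<'E'
import numpy as np, cv2
from plant import r
np.set_printoptions(precision=4,suppress=True)
def cam(n):
    c=r.calibration(n); K=np.array([[c['fx'],0,c['cx']],[0,c['fy'],c['cy']],[0,0,1]])
    if n=='wrist':
        s=r.state(); T=np.eye(4); T[:3,:3]=s['ee_rot']; T[:3,3]=s['tool_pos']; W=T@np.array(c['mount'])
    else: W=np.linalg.inv(np.array(c['world_to_cam']))
    return K,np.array(c['dist_coeffs']),W
def ray(C,p):
    K,d,W=C; u=cv2.undistortPoints(np.array([[p]],float),K,d)[0,0]
    v=W[:3,:3]@np.array([u[0],u[1],1]); return W[:3,3],v/np.linalg.norm(v)
def onz(C,p,z):
    o,v=ray(C,p); return o+v*(z-o[2])/v[2]
def proj(C,P):
    K,d,W=C; M=np.linalg.inv(W); return cv2.projectPoints(np.array(P,float).reshape(-1,3),cv2.Rodrigues(M[:3,:3])[0],M[:3,3],K,d)[0][:,0]
def tri(rs):
    A=0;b=0
    for o,v in rs:
        Q=np.eye(3)-np.outer(v,v); A=A+Q; b=b+Q@o
    return np.linalg.solve(A,b)
def save(im,f): cv2.imwrite('pics/'+f,im[:,:,::-1])
E
python3 - <<'E'
from h import *
s=r.state(); print(s['tool_pos'],s['ee_rot'],s['ft_force'],s['finger_gap'])
ims=[]
for n in ['side','top']:
    C=cam(n); im=r.grab_frame(n); ims.append(im); print(n,C[2])
    for k in ['base','spindle_tip','tray','hub_top','cap','cap_top']:
        for d in r.cut_out(n,k)[:2]:
            m=d['mask']; ys,xs=np.where(m); print(k,round(d['conf'],2),d['position'],m.sum(),(xs.min(),xs.max(),ys.min(),ys.max()) if len(xs) else '',onz(C,d['position'],0.015))
save(cv2.resize(np.vstack(ims),None,fx=.78,fy=.78),'a.png')
E
```

```text
pics
[0.3213 0.649  0.2301] [[-0.8962  0.4437 -0.0009]
 [ 0.4437  0.8962 -0.0021]
 [-0.0001 -0.0023 -1.    ]] [-0.6726  0.5695 -0.7673] 0.9996527907159211
side [[ 0.9501 -0.1772  0.2567  0.2389]
 [-0.3111 -0.479   0.8209 -1.0086]
 [-0.0225 -0.8598 -0.5102  0.7536]
 [ 0.      0.      0.      1.    ]]
base 0.52 [249.1, 251.7] 116 (np.int64(246), np.int64(256), np.int64(246), np.int64(258)) [ 0.4669 -0.1851  0.015 ]
base 0.19 [220.7, 170.2] 486 (np.int64(205), np.int64(237), np.int64(162), np.int64(179)) [0.5076 0.3704 0.015 ]
spindle_tip 0.66 [238.8, 207.9] 453 (np.int64(226), np.int64(255), np.int64(191), np.int64(214)) [0.5023 0.0585 0.015 ]
spindle_tip 0.38 [254.9, 145.9] 48 (np.int64(252), np.int64(259), np.int64(142), np.int64(152)) [0.7273 0.5624 0.015 ]
tray 0.68 [220.8, 171.4] 503 (np.int64(205), np.int64(237), np.int64(161), np.int64(179)) [0.5054 0.3593 0.015 ]
hub_top 0.64 [219.7, 167.7] 483 (np.int64(205), np.int64(237), np.int64(161), np.int64(178)) [0.5088 0.3951 0.015 ]
cap 0.56 [252.7, 250.4] 117 (np.int64(246), np.int64(256), np.int64(246), np.int64(258)) [ 0.4792 -0.1831  0.015 ]
top [[-0.2945 -0.7396  0.6052 -0.5296]
 [-0.9555  0.2393 -0.1726  0.4067]
 [-0.0171 -0.6291 -0.7772  1.5111]
 [ 0.      0.      0.      1.    ]]
tray 0.8 [186.6, 230.5] 863 (np.int64(172), np.int64(205), np.int64(219), np.int64(249)) [0.5343 0.39   0.015 ]
tray 0.74 [163.5, 203.1] 371 (np.int64(154), np.int64(173), np.int64(188), np.int64(218)) [0.7003 0.4542 0.015 ]
hub_top 0.66 [187.8, 234.1] 946 (np.int64(171), np.int64(206), np.int64(219), np.int64(250)) [0.5159 0.389  0.015 ]
cap 0.6 [323.5, 207.5] 56 (np.int64(321), np.int64(328), np.int64(203), np.int64(211)) [ 0.4737 -0.1729  0.015 ]
cap 0.47 [171.6, 193.9] 222 (np.int64(167), np.int64(180), np.int64(187), np.int64(208)) [0.7388 0.4126 0.015 ]
cap_top 0.46 [325.2, 206.0] 88 (np.int64(321), np.int64(330), np.int64(202), np.int64(212)) [ 0.4788 -0.1826  0.015 ]
```

View pics/a.png

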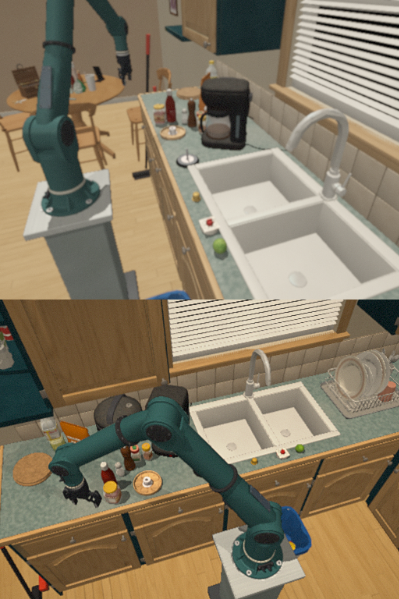

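The side view shows the tray at about (220,170), the base at (240,205), and the cap at (252,250) next to the timer. In the top view the tray is at (187,232), close to the sauce bottle and jars. The arm hides the base there.

```bash
python3 - <<'E'
from h import *
print(np.array(r.calibration('wrist')['mount']))
S=cam('side');T=cam('top')
print('hub',tri([ray(S,(219.7,167.7)),ray(T,(187.8,234.1))]),'cap',tri([ray(S,(252,250.5)),ray(T,(324.5,207))]))
R=np.array(r.state()['ee_rot']);print(R.T@(np.array([.50,.36,.36])-r.state()['tool_pos']))
E
```

```text
[[-0.0006 -0.9602 -0.2793  0.0713]
 [ 1.     -0.0007  0.0004  0.0003]
 [-0.0006 -0.2793  0.9602 -0.142 ]
 [ 0.      0.      0.      1.    ]]
hub [0.5095 0.3887 0.0199] cap [ 0.4777 -0.1792  0.0115]
[-0.2883 -0.1805 -0.1286]
```

Careful with the scale: shifts go in shares of 0.5 m and turns go in shares of 180 degrees. That gives: -0.27 m / 0.5 = -0.54, -0.235 m / 0.5 = -0.47.

```bash
echo '[0,0,-0.08,0,0,0,0,0,-0.16,0,0,0,-0.06,-0.04,-0.22,0,0,0,-0.12,-0.08,-0.26,0,0,0,-0.19,-0.12,-0.26,0,0,0,-0.26,-0.16,-0.26,0,0,0,-0.33,-0.2,-0.26,0,0,0,-0.4,-0.25,-0.26,0,0,0,-0.47,-0.3,-0.26,0,0,0,-0.54,-0.34,-0.26,0,0,0]' > rows.txt && python3 -m crank rows.txt && echo '[-0.04,-0.02,0,0,0,0,-0.04,-0.02,0,0,0,0]' > rows.txt && python3 -m crank rows.txt
python3 - <<'E'
from h import *
C=cam('wrist'); im=r.grab_frame('wrist')
for k in ['tray','hub_top','base','spindle_tip','paprika','garlic','pepper_mill','salt','chilli_sauce','jam']:
    for d in r.cut_out('wrist',k)[:2]:
        m=d['mask']; ys,xs=np.where(m); print(k,round(d['conf'],2),d['position'],(xs.min(),xs.max(),ys.min(),ys.max()),onz(C,d['position'],0.035))
save(im,'b.png')
E
```

```text
time_s: 1.53
tool_pos: [0.4877, 0.3765, 0.3616]
ee_rot: [[-0.896, 0.443, -0.0], [0.443, 0.896, 0.0], [0.0, 0.0, -1.0]]
ft_force: [0.9, 0.8, 0.2]
finger_gap: 0.999
finger_force: 0.0
time_s: 1.7
tool_pos: [0.5059, 0.353, 0.3619]
ee_rot: [[-0.891, 0.454, 0.003], [0.454, 0.891, -0.004], [-0.005, -0.002, -1.0]]
ft_force: [0.2, -0.4, 0.2]
finger_gap: 1.001
finger_force: 0.0
tray 0.79 [275.6, 141.2] (np.int64(234), np.int64(316), np.int64(101), np.int64(185)) [0.5054 0.3897 0.035 ]
hub_top 0.63 [276.4, 143.5] (np.int64(234), np.int64(316), np.int64(100), np.int64(184)) [0.5094 0.3892 0.035 ]
base 0.74 [138.2, 214.5] (np.int64(106), np.int64(164), np.int64(188), np.int64(242)) [0.5105 0.1145 0.035 ]
base 0.67 [274.1, 142.9] (np.int64(232), np.int64(316), np.int64(101), np.int64(184)) [0.5067 0.3862 0.035 ]
spindle_tip 0.86 [134.1, 215.5] (np.int64(106), np.int64(164), np.int64(188), np.int64(242)) [0.5088 0.1069 0.035 ]
paprika 0.95 [297.8, 241.0] (np.int64(282), np.int64(315), np.int64(218), np.int64(266)) [0.6874 0.3465 0.035 ]
garlic 0.6 [329.7, 228.7] (np.int64(312), np.int64(348), np.int64(209), np.int64(254)) [0.6913 0.4082 0.035 ]
garlic 0.53 [9.7, 257.5] (np.int64(0), np.int64(20), np.int64(248), np.int64(267)) [ 0.4729 -0.1498  0.035 ]
pepper_mill 0.63 [352.7, 207.8] (np.int64(323), np.int64(386), np.int64(178), np.int64(239)) [0.6726 0.4601 0.035 ]
salt 0.9 [367.6, 169.7] (np.int64(349), np.int64(386), np.int64(155), np.int64(185)) [0.6198 0.5081 0.035 ]
chilli_sauce 0.56 [406.3, 115.6] (np.int64(358), np.int64(464), np.int64(93), np.int64(138)) [0.5643 0.5954 0.035 ]
jam 0.68 [376.8, 70.1] (np.int64(339), np.int64(414), np.int64(41), np.int64(97)) [0.4784 0.5766 0.035 ]
```

View pics/b.png

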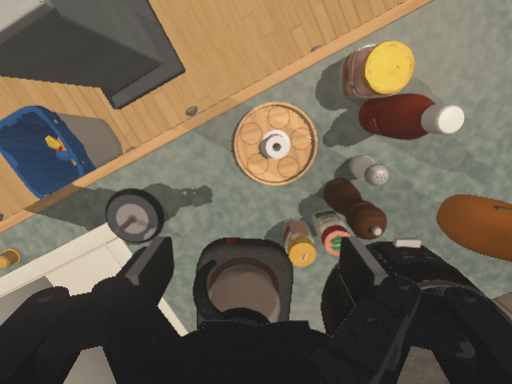

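The wrist view shows the tray hub and its bore at (276,145). The base with its spindle is at (137,213). The nearest jars are well clear of the tray. Next I'll go above the hub at z 0.14 for a close look.

```bash
cat >> h.py <<'E'
def go(t):
    s=r.state(); R=np.array(s['ee_rot']); print('from',np.array(s['tool_pos']),'delta tool',R.T@(np.array(t)-s['tool_pos']))
E
python3 - <<'E'
from h import *
C=cam('wrist');im=r.grab_frame('wrist')
m=r.cut_out('wrist','hub_top')[0]
print(onz(C,(276.5,146),.037)); go([*onz(C,(276.5,146),.037)[:2],.14])
E
```

```text
[0.5057 0.3974 0.037 ]
from [0.5008 0.3612 0.3613] delta tool [0.0116 0.0347 0.2212]
```

In the tool's units: 0.22 m / 0.5 = 0.44, 0.03 m / 0.5 = 0.06.

```bash
echo '[0.008,0.02,0.08,0,0,0,0.016,0.04,0.16,0,0,0,0.02,0.06,0.24,0,0,0,0.02,0.06,0.31,0,0,0,0.02,0.06,0.38,0,0,0,0.02,0.06,0.43,0,0,0,0.02,0.06,0.44,0,0,0,0.02,0.06,0.44,0,0,0,0.02,0.06,0.44,0,0,0]' > rows.txt && python3 -m crank rows.txt 
python3 - <<'E'
from h import *
C=cam('wrist'); im=r.grab_frame('wrist')
for k in ['tray','hub_top']:
    for d in r.cut_out('wrist',k)[:2]:
        m=d['mask']; ys,xs=np.where(m); print(k,round(d['conf'],2),d['position'],(xs.min(),xs.max(),ys.min(),ys.max()),onz(C,d['position'],0.018))
save(im,'c.png')
E
```

```text
time_s: 3.1
tool_pos: [0.5062, 0.3928, 0.1424]
ee_rot: [[-0.896, 0.444, 0.001], [0.444, 0.896, 0.001], [-0.001, 0.002, -1.0]]
ft_force: [1.0, 0.4, 0.4]
finger_gap: 1.0
finger_force: 0.0
tray 0.81 [253.8, 185.3] (np.int64(181), np.int64(324), np.int64(117), np.int64(255)) [0.507  0.3908 0.018 ]
hub_top 0.84 [254.8, 186.7] (np.int64(181), np.int64(324), np.int64(117), np.int64(256)) [0.5087 0.391  0.018 ]
```

View pics/c.png

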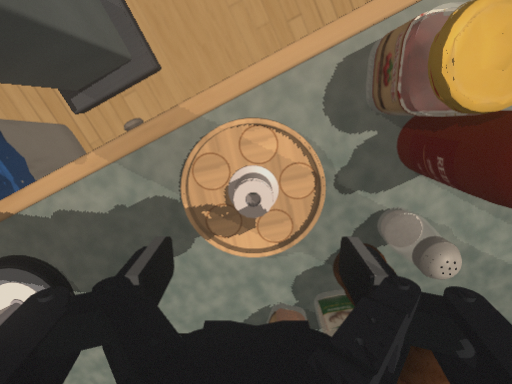

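The close view shows the tray rim as a circle around (253,187) and the bore at (253,199). The fingers are clear of the jars. I'll fit the rim circle to get the centre.

```bash
cat >> h.py <<'E'
from scipy.optimize import least_squares
def fitcirc(C,m,z,rad):
    c=max(cv2.findContours(m.astype(np.uint8),0,1)[0],key=len)[:,0].astype(float)
    P=np.array([onz(C,p,z)[:2] for p in c])
    f=least_squares(lambda q:np.hypot(*(P-q[:2]).T)-q[2],[*P.mean(0),rad],loss='soft_l1',f_scale=.001)
    return f.x,np.abs(f.fun).mean()
E
python3 - <<'E'
from h import *
C=cam('wrist'); im=r.grab_frame('wrist')
m=r.cut_out('wrist','tray')[0]['mask']
q,e=fitcirc(C,m,.018,.072);print(q,e)
for h in(.035,.039,.043):print(h,onz(C,(253,199),h))
g=cv2.cvtColor(im,cv2.COLOR_RGB2GRAY)
save(cv2.resize(im[150:240,200:310],None,fx=6,fy=6,interpolation=2),'d.png')
go([*q[:2],.014])
E
```

```text
[0.5127 0.3868 0.0706] 0.00037302985706140555
0.035 [0.5155 0.3868 0.035 ]
0.039 [0.5143 0.3874 0.039 ]
0.043 [0.5132 0.388  0.043 ]
from [0.5063 0.3929 0.1433] delta tool [-0.0083 -0.0031  0.1293]
```

View pics/d.png

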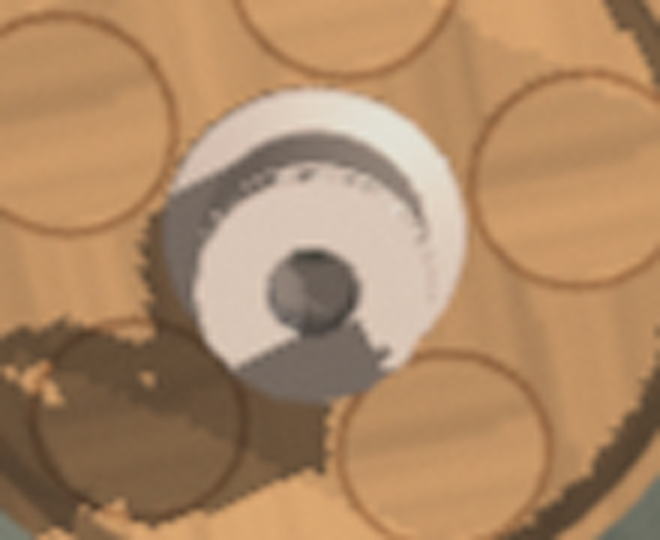

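The crop shows the washer face about 39 px wide, with the bore at full-image (252.2,198.3). A wider white surface, about 50 px, lies beneath it. I'll check those sizes in millimetres.

```bash
python3 - <<'E'
from h import *
C=cam('wrist'); print(C[0][0,0],C[2][:3,3])
f=lambda x,y:(200+x/6,150+y/6)
for h in(.007,.015,.025,.034,.043):
    d=lambda a,b:np.linalg.norm(onz(C,f(*a),h)-onz(C,f(*b),h))
    print(h,'top',d((195,285),(432,285)),'low',d((163,240),(467,240)),'bore',d((267,290),(360,290)),'pos bore',onz(C,f(313,290),h)[:2],'low c',onz(C,f(315,238),h)[:2])
E
```

```text
281.37005547820485 [0.4422 0.4246 0.2852]
0.007 top 0.04101365427460487 low 0.05219921058257963 bore 0.016107742056586837 pos bore [0.522  0.3818] low c [0.5137 0.3863]
0.015 top 0.03983431928578405 low 0.05069823836935804 bore 0.015644568897934728 pos bore [0.5197 0.383 ] low c [0.5117 0.3874]
0.025 top 0.03836015054975799 low 0.04882202310283096 bore 0.015065602449619707 pos bore [0.5168 0.3845] low c [0.5091 0.3887]
0.034 top 0.03703339868733461 low 0.04713342936295657 bore 0.014544532646136019 pos bore [0.5142 0.3859] low c [0.5068 0.39  ]
0.043 top 0.03570664682491122 low 0.04544483562308224 bore 0.014023462842652427 pos bore [0.5116 0.3873] low c [0.5045 0.3912]
```

In the tool's units: 0.126 m / 0.5 = 0.252, 0.122 m / 0.5 = 0.244.

```bash
echo '[-0.016,-0.006,0.07,0,0,0,-0.016,-0.006,0.13,0,0,0,-0.016,-0.006,0.18,0,0,0,-0.016,-0.006,0.21,0,0,0,-0.016,-0.006,0.23,0,0,0,-0.016,-0.006,0.244,0,0,0,-0.016,-0.006,0.252,0,0,0,-0.016,-0.006,0.252,0,0,0]' > rows.txt && python3 -m crank rows.txt && echo '[0,0,0,0,0,0,0,0,0,0,0,0,0,0,0,0,0,0,0,0,0,0,0,0,0,0,0,0,0,0,0,0,0,0,0,0,0,0,0,0,0,0,0,0,0,0,0,0]' > rows.txt && python3 -m crank rows.txt 0
```

```text
time_s: 4.02
tool_pos: [0.5114, 0.3862, 0.0155]
ee_rot: [[-0.896, 0.444, 0.0], [0.444, 0.896, 0.0], [-0.0, 0.0, -1.0]]
ft_force: [0.5, 0.6, -0.2]
finger_gap: 0.999
finger_force: 0.0
time_s: 4.68
tool_pos: [0.5117, 0.3864, 0.0165]
ee_rot: [[-0.896, 0.443, 0.001], [0.443, 0.896, 0.001], [-0.001, 0.001, -1.0]]
ft_force: [-0.5, -1.0, 5.5]
finger_gap: 0.424
finger_force: 59.7
```

In the tool's units: -0.17 m / 0.5 = -0.34, -0.16 m / 0.5 = -0.32.

```bash
echo '[0,0,0,0,0,0,0,0,0,0,0,0,0,0,0,0,0,0,0,0,-0.04,0,0,0,0,0,-0.1,0,0,0,0,0,-0.17,0,0,0,0,0,-0.25,0,0,0,-0.016,-0.04,-0.32,0,0,0,-0.048,-0.1,-0.34,0,0,0,-0.08,-0.17,-0.34,0,0,0]' > rows.txt && python3 -m crank rows.txt 1.0 && echo '[-0.03,-0.07,0,0,0,0,-0.06,-0.14,0,0,0,0,-0.09,-0.21,0,0,0,0,-0.12,-0.27,0,0,0,0,-0.14,-0.32,0,0,0,0,-0.16,-0.34,0,0,0,0,-0.16,-0.34,0,0,0,0,-0.16,-0.34,0,0,0,0]' > rows.txt && python3 -m crank rows.txt
python3 - <<'E'
from h import *
C=cam('wrist'); im=r.grab_frame('wrist')
for k in ['base','spindle_tip']:
    for d in r.cut_out('wrist',k)[:2]:
        m=d['mask']; ys,xs=np.where(m); print(k,round(d['conf'],2),d['position'],(xs.min(),xs.max(),ys.min(),ys.max()),fitcirc(C,m,.008,.056))
save(im,'e.png')
E
```

```text
time_s: 5.52
tool_pos: [0.5118, 0.2951, 0.1894]
ee_rot: [[-0.898, 0.44, 0.008], [0.44, 0.898, 0.006], [-0.004, 0.009, -1.0]]
ft_force: [0.6, -0.1, -0.8]
finger_gap: 1.003
finger_force: 0.0
time_s: 6.18
tool_pos: [0.5057, 0.1037, 0.1854]
ee_rot: [[-0.895, 0.446, 0.0], [0.446, 0.895, 0.0], [-0.0, 0.0, -1.0]]
ft_force: [0.6, 0.8, 0.1]
finger_gap: 1.004
finger_force: 0.0
base 0.85 [248.5, 178.1] (np.int64(200), np.int64(293), np.int64(135), np.int64(226)) (array([0.5134, 0.0886, 0.0544]), np.float64(0.0005380204012887629))
base 0.32 [495.9, 211.4] (np.int64(476), np.int64(511), np.int64(189), np.int64(235)) (array([0.6784, 0.3441, 0.0245]), np.float64(0.004227769067601855))
spindle_tip 0.57 [247.8, 181.2] (np.int64(201), np.int64(292), np.int64(136), np.int64(226)) (array([0.513 , 0.0886, 0.054 ]), np.float64(0.0005610274621516463))
```

View pics/e.png

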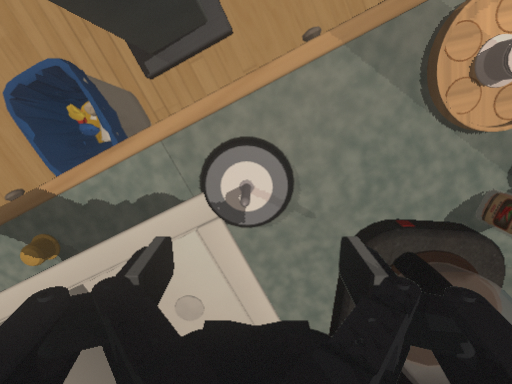

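The wrist view shows the base at (247,182), its white ring around (246,186), and the spindle tip near (245,203). The coffee maker starts at about (345,240). I'll overlay the model at higher zoom to refine this.

```bash
cat > ov.py <<'E'
from h import *
def circ(c,z,rad): 
    a=np.linspace(0,2*np.pi,60); return np.c_[c[0]+rad*np.cos(a),c[1]+rad*np.sin(a),0*a+z]
def overlay(im,C,P_list,box,s,f):
    x0,x1,y0,y1=box; o=cv2.resize(im[y0:y1,x0:x1],None,fx=s,fy=s,interpolation=cv2.INTER_CUBIC)
    for P,col in P_list:
        p=((proj(C,P)-[x0-.5,y0-.5])*s).astype(np.int32); cv2.polylines(o,[p],False,col,1)
    save(o,f)
E
python3 - <<'E'
from ov import *
C=cam('wrist'); im=r.grab_frame('wrist'); c=(.513,.0886)
g=cv2.GaussianBlur(cv2.cvtColor(im,cv2.COLOR_RGB2GRAY),(3,3),0)
overlay(im,C,[(circ(c,.0,.0565),(255,0,0)),(circ(c,.015,.03),(0,255,0)),(circ(c,.068,.005),(255,0,255)),([[*c,.015],[*c,.076]],(0,255,255))],(190,305,125,235),5.2,'f.png')
for z in(0,.1,.2):print(onz(C,(345,260),z))
E
```

```text
[ 0.6642  0.1584 -0.    ]
[0.5962 0.1521 0.1   ]
[0.5282 0.1458 0.2   ]
```

View pics/f.png

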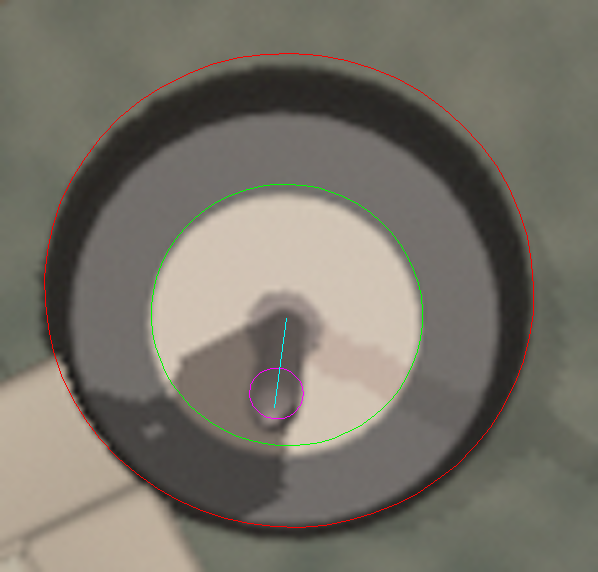

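The overlay shows the true ring and spindle about 9 px lower in the crop (1.7 px in the image) than the model, so I'll refine numerically with an edge fit.

```bash
cat >> ov.py <<'E'
def edgefit(C,im,c,z,rad,w=.005):
    g=cv2.GaussianBlur(cv2.cvtColor(im,cv2.COLOR_RGB2GRAY),(0,0),.8).astype(np.float32)
    a=np.linspace(0,2*np.pi,120,endpoint=False); rr=np.arange(rad-w,rad+w,.00025)
    c=np.array(c,float)
    for it in range(4):
        A,Rr=np.meshgrid(a,rr,indexing='ij')
        P=np.stack([c[0]+Rr*np.cos(A),c[1]+Rr*np.sin(A),0*A+z],-1)
        p=proj(C,P).reshape(*A.shape,2).astype(np.float32)
        v=cv2.remap(g,p[...,0],p[...,1],1); d=np.abs(np.gradient(v,axis=1)); k=d.argmax(1); s=d.max(1)
        ok=s>np.median(s)*.5; e=P[np.arange(len(a)),k][ok][:,:2]
        f=least_squares(lambda q:np.hypot(*(e-q[:2]).T)-q[2],[*c,rad],loss='cauchy',f_scale=.0004); c=f.x[:2]
    return f.x,np.median(np.abs(f.fun)),ok.sum()
E
python3 - <<'E'
from ov import *
C=cam('wrist'); im=r.grab_frame('wrist'); c=(.5146,.0878)
print(edgefit(C,im,c,.0,.0565),edgefit(C,im,c,.015,.03))
s=r.state();go([.5117,.3864,.1425])
E
```

```text
(array([0.5152, 0.0868, 0.0564]), np.float64(0.00041253094257353434), np.int64(120)) (array([0.5149, 0.0871, 0.0299]), np.float64(0.00014020741618336885), np.int64(113))
from [0.5054 0.1059 0.1852] delta tool [0.1181 0.2544 0.0429]
```

In the tool's units: 0.254 m / 0.5 = 0.508, 0.25 m / 0.5 = 0.5.

```bash
echo '[0.02,0.06,0,0,0,0,0.05,0.12,0,0,0,0,0.084,0.19,0,0,0,0,0.116,0.26,0,0,0,0,0.15,0.33,0,0,0,0,0.184,0.4,0.02,0,0,0,0.214,0.46,0.05,0,0,0,0.236,0.5,0.08,0,0,0,0.236,0.508,0.086,0,0,0,0.236,0.508,0.086,0,0,0]' > rows.txt && python3 -m crank rows.txt && echo '[0,0,0,0,0,0,0,0,0,0,0,0]' > rows.txt && python3 -m crank rows.txt
python3 - <<'E'
from ov import *
C=cam('wrist'); im=r.grab_frame('wrist'); c=(.513,.3866)
print(edgefit(C,im,c,.018,.072,.004))
for h in (.035,.037,.039,.041,.043): print(h,edgefit(C,im,c,h,.0185,.003),edgefit(C,im,c,h,.007,.003))
q=edgefit(C,im,c,.018,.072,.004)[0]; go([q[0],q[1],.0165])
E
```

```text
time_s: 7.27
tool_pos: [0.5104, 0.3873, 0.1406]
ee_rot: [[-0.899, 0.439, -0.002], [0.439, 0.899, -0.0], [0.002, -0.001, -1.0]]
ft_force: [-0.1, -1.2, 0.6]
finger_gap: 0.993
finger_force: 0.0
time_s: 7.43
tool_pos: [0.5132, 0.3824, 0.1428]
ee_rot: [[-0.895, 0.446, 0.001], [0.446, 0.895, -0.001], [-0.001, -0.001, -1.0]]
ft_force: [-0.6, -0.7, 0.5]
finger_gap: 0.999
finger_force: 0.0
(array([0.513 , 0.3862, 0.0713]), np.float64(0.0003342852335001534), np.int64(112))
0.035 (array([0.5135, 0.3868, 0.0191]), np.float64(0.0006267834674372301), np.int64(109)) (array([0.5142, 0.3856, 0.0071]), np.float64(0.00013601350092966053), np.int64(120))
0.037 (array([0.513 , 0.3871, 0.019 ]), np.float64(0.0006414790342296212), np.int64(110)) (array([0.5137, 0.3859, 0.0071]), np.float64(0.00015680852909675472), np.int64(120))
0.039 (array([0.5123, 0.3874, 0.0188]), np.float64(0.000681881727122257), np.int64(113)) (array([0.5132, 0.3861, 0.007 ]), np.float64(0.00021690239272111316), np.int64(120))
0.041 (array([0.5119, 0.3876, 0.0187]), np.float64(0.0007382414498235575), np.int64(113)) (array([0.5127, 0.3863, 0.0069]), np.float64(0.0001564126234021232), np.int64(120))
0.043 (array([0.5113, 0.3878, 0.0186]), np.float64(0.0006463966842234457), np.int64(113)) (array([0.5121, 0.3866, 0.0069]), np.float64(0.00013431106179346598), np.int64(120))
from [0.5134 0.3822 0.143 ] delta tool [0.0023 0.0034 0.1265]
```

In the tool's units: 0.126 m / 0.5 = 0.252, 0.0035 m / 0.5 = 0.007.

```bash
echo '[0.004,0.007,0.07,0,0,0,0.004,0.007,0.13,0,0,0,0.004,0.007,0.18,0,0,0,0.004,0.007,0.21,0,0,0,0.004,0.007,0.23,0,0,0,0.004,0.007,0.244,0,0,0,0.004,0.007,0.252,0,0,0,0.004,0.007,0.252,0,0,0]' > rows.txt && python3 -m crank rows.txt && echo '[0,0,0,0,0,0,0,0,0,0,0,0,0,0,0,0,0,0,0,0,0,0,0,0,0,0,0,0,0,0,0,0,0,0,0,0,0,0,0,0,0,0]' > rows.txt && python3 -m crank rows.txt 0 && echo '[0,0,-0.01,0,0,0,0,0,-0.04,0,0,0,0,0,-0.09,0,0,0,0,0,-0.15,0,0,0,0,0,-0.21,0,0,0,0,0,-0.24,0,0,0,0,0,-0.24,0,0,0,0,0,-0.24,0,0,0]' > rows.txt && python3 -m crank rows.txt
```

```text
time_s: 8.15
tool_pos: [0.5127, 0.3878, 0.0165]
ee_rot: [[-0.896, 0.444, 0.0], [0.444, 0.896, 0.0], [-0.0, 0.0, -1.0]]
ft_force: [-0.0, -0.4, -0.4]
finger_gap: 1.0
finger_force: 0.0
time_s: 8.73
tool_pos: [0.5126, 0.3884, 0.0174]
ee_rot: [[-0.896, 0.443, 0.001], [0.443, 0.896, 0.0], [-0.0, 0.001, -1.0]]
ft_force: [-0.4, -0.0, 4.8]
finger_gap: 0.417
finger_force: 59.6
time_s: 9.4
tool_pos: [0.5126, 0.3885, 0.1377]
ee_rot: [[-0.896, 0.444, 0.002], [0.444, 0.896, 0.002], [-0.001, 0.002, -1.0]]
ft_force: [0.4, -0.1, -3.0]
finger_gap: 0.421
finger_force: 60.4
```

In the tool's units: -0.265 m / 0.5 = -0.53, -0.25 m / 0.5 = -0.5.

```bash
echo '[0.024,-0.02,0,0,0,0,0.036,-0.07,0,0,0,0,0.016,-0.14,0,0,0,0,-0.016,-0.21,0,0,0,0,-0.05,-0.27,0,0,0,0,-0.09,-0.33,0,0,0,0,-0.136,-0.39,0,0,0,0,-0.184,-0.45,0,0,0,0,-0.23,-0.5,0,0,0,0,-0.26,-0.53,0,0,0,0]' > rows.txt && python3 -m crank rows.txt && echo '[-0.008,-0.008,0,0,0,0,-0.008,-0.008,0,0,0,0,-0.008,-0.008,0,0,0,0,-0.008,-0.008,0,0,0,0]' > rows.txt && python3 -m crank rows.txt
python3 - <<'E'
from h import *
go([.5136,.0877,.12]); C=cam('wrist'); save(r.grab_frame('wrist'),'g.png')
E
```

```text
time_s: 10.23
tool_pos: [0.5098, 0.0879, 0.1348]
ee_rot: [[-0.894, 0.448, -0.004], [0.448, 0.894, -0.003], [0.002, -0.004, -1.0]]
ft_force: [0.6, -1.0, -2.4]
finger_gap: 0.419
finger_force: 60.4
time_s: 10.57
tool_pos: [0.512, 0.0898, 0.1357]
ee_rot: [[-0.897, 0.441, -0.002], [0.441, 0.897, 0.001], [0.002, 0.0, -1.0]]
ft_force: [-0.4, 0.9, -1.6]
finger_gap: 0.422
finger_force: 60.4
from [0.512  0.0898 0.1357] delta tool [-0.0024 -0.0012  0.0157]
```

In the tool's units: 0.033 m / 0.5 = 0.066, 0.03 m / 0.5 = 0.06.

```bash
echo '[-0.004,-0.002,0.03,0,0,0,-0.004,-0.002,0.06,0,0,0,-0.004,-0.002,0.066,0,0,0,-0.004,-0.002,0.066,0,0,0,-0.004,-0.002,0.066,0,0,0]' > rows.txt && python3 -m crank rows.txt; python3 - <<'E'
from h import *
go([.5136,.0877,.033])
E
```

```text
time_s: 11.03
tool_pos: [0.5142, 0.087, 0.1034]
ee_rot: [[-0.897, 0.442, -0.0], [0.442, 0.897, 0.0], [0.0, 0.0, -1.0]]
ft_force: [1.0, -0.2, -2.0]
finger_gap: 0.418
finger_force: 60.5
from [0.5142 0.087  0.1034] delta tool [0.0008 0.0004 0.0704]
```

In the tool's units: 0.033 m / 0.5 = 0.066, 0.03 m / 0.5 = 0.06.

```bash
echo '[0.002,0,0.01,0,0,0,0.002,0,0.02,0,0,0,0.002,0,0.03,0,0,0,0.002,0,0.04,0,0,0,0.002,0,0.05,0,0,0,0.002,0,0.06,0,0,0,0.002,0,0.066,0,0,0]' > rows.txt && python3 -m crank rows.txt
```

```text
time_s: 11.62
tool_pos: [0.5132, 0.0862, 0.0695]
ee_rot: [[-0.896, 0.444, -0.001], [0.444, 0.896, -0.0], [0.001, -0.001, -1.0]]
ft_force: [-1.0, -0.5, -1.8]
finger_gap: 0.419
finger_force: 60.5
```

No contact force with the tray already 23 mm below the tip, so it is on the spindle. I'll continue down.

In the tool's units: 0.035 m / 0.5 = 0.07, 0.033 m / 0.5 = 0.066.

```bash
echo '[0,0,0.016,0,0,0,0,0,0.032,0,0,0,0,0,0.046,0,0,0,0,0,0.058,0,0,0,0,0,0.066,0,0,0,0,0,0.07,0,0,0,0,0,0.07,0,0,0]' > rows.txt && python3 -m crank rows.txt; echo '[0,0,0.002,0,0,0,0,0,0.003,0,0,0,0,0,0.003,0,0,0]' > rows.txt && python3 -m crank rows.txt
```

```text
time_s: 12.2
tool_pos: [0.5132, 0.0863, 0.0348]
ee_rot: [[-0.896, 0.444, -0.001], [0.444, 0.896, -0.0], [0.001, -0.001, -1.0]]
ft_force: [-0.6, 0.5, -3.2]
finger_gap: 0.418
finger_force: 60.5
time_s: 12.45
tool_pos: [0.5136, 0.0863, 0.034]
ee_rot: [[-0.896, 0.444, 0.0], [0.444, 0.896, 0.0], [-0.0, 0.0, -1.0]]
ft_force: [-1.1, -0.5, -2.8]
finger_gap: 0.416
finger_force: 60.5
```

In the tool's units: 0.002 m / 0.5 = 0.004, 0.001 m / 0.5 = 0.002.

```bash
echo '[0,0,0.002,0,0,0,0,0,0.004,0,0,0,0,0,0.004,0,0,0,0,0,0.004,0,0,0]' > rows.txt && python3 -m crank rows.txt
```

```text
time_s: 12.78
tool_pos: [0.5137, 0.0864, 0.0324]
ee_rot: [[-0.896, 0.444, 0.001], [0.444, 0.896, 0.0], [-0.001, 0.0, -1.0]]
ft_force: [-1.4, -0.6, 4.8]
finger_gap: 0.421
finger_force: 61.1
```

It has seated at z 0.0324, as expected. I'll release, rise and check.

In the tool's units: -0.15 m / 0.5 = -0.3, -0.13 m / 0.5 = -0.26.

```bash
echo '[0,0,0,0,0,0,0,0,0,0,0,0,0,0,0,0,0,0,0,0,0,0,0,0,0,0,-0.04,0,0,0,0,0,-0.1,0,0,0,0,0,-0.18,0,0,0,0,0,-0.26,0,0,0,0,0,-0.3,0,0,0,0,0,-0.3,0,0,0]' > rows.txt && python3 -m crank rows.txt 1.0; echo '[0,0,0,0,0,0,0,0,0,0,0,0]' > rows.txt && python3 -m crank rows.txt
python3 - <<'E'
from ov import *
C=cam('wrist'); im=r.grab_frame('wrist'); c=(.515,.087)
print(edgefit(C,im,c,.033,.072,.004))
q=edgefit(C,im,c,.033,.072,.004)[0][:2]
print([edgefit(C,im,q,h,.0185,.003)[0] for h in(.05,.054,.058)])
overlay(im,C,[(circ(q,.033,.072),(255,0,0)),(circ(c,.068,.005),(255,0,255)),([[*c,.054],[*c,.076]],(0,255,255)),(circ(c,.054,.0185),(0,255,0))],(160,340,100,260),4,'i.png')
go([.4777,-.175,.185])
S=cam('side');T=cam('top');r.grab_frame('top')
for d in r.cut_out('top','cap')[:2]: print(d['conf'],d['position'],onz(T,d['position'],.015))
for d in r.cut_out('top','timer')[:2]: print(d['conf'],d['position'],onz(T,d['position'],.02))
E
```

```text
time_s: 13.62
tool_pos: [0.5168, 0.0869, 0.1865]
ee_rot: [[-0.896, 0.444, 0.01], [0.444, 0.896, 0.002], [-0.008, 0.007, -1.0]]
ft_force: [-0.2, 0.2, -1.1]
finger_gap: 1.001
finger_force: 0.0
time_s: 13.78
tool_pos: [0.5126, 0.0862, 0.1811]
ee_rot: [[-0.896, 0.444, -0.001], [0.444, 0.896, -0.0], [0.001, -0.001, -1.0]]
ft_force: [-0.0, -0.1, -0.3]
finger_gap: 0.996
finger_force: 0.0
(array([0.5152, 0.0862, 0.0714]), np.float64(0.00031485793084996827), np.int64(117))
[array([0.5155, 0.087 , 0.0193]), array([0.5145, 0.0877, 0.019 ]), array([0.5136, 0.0882, 0.0189])]
from [0.5123 0.0861 0.1806] delta tool [-0.0848 -0.2494 -0.0041]
0.64 [358.5, 195.8] [ 0.4825 -0.3337  0.02  ]
0.56 [161.6, 203.5] [0.6965 0.4619 0.02  ]
```

View pics/i.png

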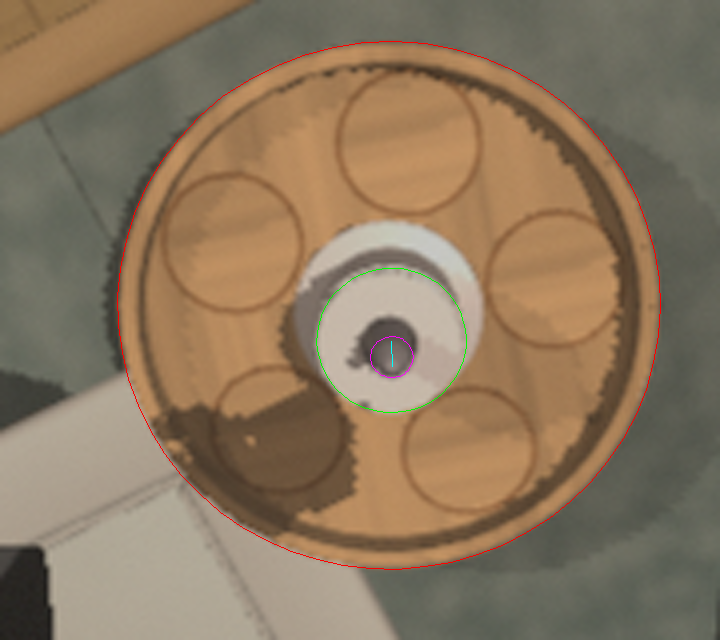

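The overlay matches: the tray rim is concentric at the seated height and the spindle tip shows inside the bore at (392,355) in the crop. On to the cap.

In the tool's units: -0.249 m / 0.5 = -0.498, -0.085 m / 0.5 = -0.17.

```bash
echo '[-0.02,-0.05,0,0,0,0,-0.044,-0.12,0,0,0,0,-0.068,-0.19,0,0,0,0,-0.092,-0.26,0,0,0,0,-0.116,-0.33,0,0,0,0,-0.14,-0.4,0,0,0,0,-0.16,-0.46,0,0,0,0,-0.17,-0.498,0,0,0,0,-0.17,-0.498,0.04,0,0,0,-0.17,-0.498,0.08,0,0,0]' > rows.txt && python3 -m crank rows.txt; echo '[0,0,0,0,0,0,0,0,0,0,0,0,0,0,0,0,0,0]' > rows.txt && python3 -m crank rows.txt
python3 - <<'E'
from ov import *
C=cam('wrist'); im=r.grab_frame('wrist')
for k in ['cap','cap_top','timer','lime']:
    for d in r.cut_out('wrist',k)[:2]:
        m=d['mask']; ys,xs=np.where(m); print(k,round(d['conf'],2),d['position'],(xs.min(),xs.max(),ys.min(),ys.max()),onz(C,d['position'],0.015))
save(im,'j.png')
E
```

```text
time_s: 14.82
tool_pos: [0.4793, -0.1771, 0.1415]
ee_rot: [[-0.894, 0.448, 0.002], [0.448, 0.894, -0.001], [-0.002, -0.0, -1.0]]
ft_force: [0.1, 1.6, 0.0]
finger_gap: 1.002
finger_force: 0.0
time_s: 15.07
tool_pos: [0.4793, -0.1743, 0.1418]
ee_rot: [[-0.896, 0.443, -0.0], [0.443, 0.896, 0.0], [0.001, -0.0, -1.0]]
ft_force: [0.7, -0.3, 0.3]
finger_gap: 1.002
finger_force: 0.0
cap 0.56 [246.6, 181.2] (np.int64(228), np.int64(263), np.int64(162), np.int64(198)) [ 0.4735 -0.1812  0.015 ]
cap_top 0.68 [243.6, 177.6] (np.int64(228), np.int64(262), np.int64(162), np.int64(198)) [ 0.4689 -0.1822  0.015 ]
timer 0.94 [107.0, 245.1] (np.int64(67), np.int64(142), np.int64(214), np.int64(280)) [ 0.4702 -0.3449  0.015 ]
lime 0.68 [22.1, 282.8] (np.int64(0), np.int64(53), np.int64(265), np.int64(309)) [ 0.4667 -0.4557  0.015 ]
```

View pics/j.png

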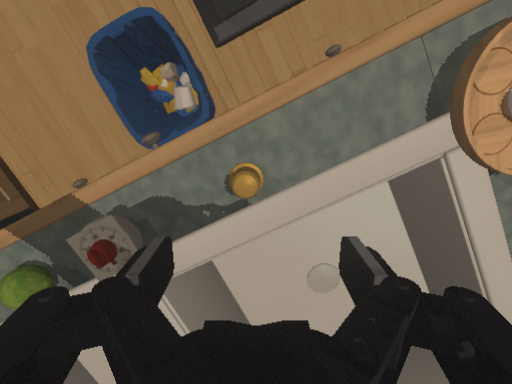

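The cap is at (246,180), close to the sink rim. Turning the tool about -26° makes the fingers close parallel to the counter edge and stay clear of that rim.

```bash
python3 - <<'E'
from ov import *
C=cam('wrist'); im=r.grab_frame('wrist')
c=onz(C,(246,180),.005)[:2]; print(c)
print(edgefit(C,im,c,.003,.018,.004)); q=edgefit(C,im,c,.003,.018,.004)[0]
m=r.cut_out('wrist','cap')[0]['mask']; print(fitcirc(C,m,.003,.018))
go([q[0],q[1],.14]); print(r.state()['joints'])
E
```

```text
[ 0.4752 -0.183 ]
(array([ 0.4759, -0.1845,  0.0161]), np.float64(0.0005971288894286633), np.int64(117))
(array([ 0.4739, -0.1835,  0.0181]), np.float64(0.000615535169156567))
from [ 0.4795 -0.1744  0.1424] delta tool [-0.0012 -0.0106  0.0024]
[ 11.5494  26.369    4.4235 123.9432  -3.9621  29.7496  82.6312]
```

In the tool's units: -0.01 m / 0.5 = -0.02, -0.009 m / 0.5 = -0.018, -26.3 degrees / 180 = -0.1461.

```bash
echo '[-0.002,-0.006,0,0,0,-0.0333,-0.002,-0.012,0,0,0,-0.0667,-0.002,-0.018,0,0,0,-0.1,-0.002,-0.02,0,0,0,-0.1333,-0.002,-0.02,0,0,0,-0.1461,-0.002,-0.02,0,0,0,-0.1461,-0.002,-0.02,0,0,0,-0.1461,-0.002,-0.02,0,0,0,-0.1461]' > rows.txt && python3 -m crank rows.txt
python3 - <<'E'
from ov import *
C=cam('wrist'); im=r.grab_frame('wrist')
m=r.cut_out('wrist','cap')[0]; c=(.475,-.184); print(fitcirc(C,m['mask'],.003,.018))
for w in(.0025,.004):print(edgefit(C,im,c,.003,.018,w))
p=proj(C,[[*c,.01]])[0].astype(int); print(p)
overlay(im,C,[(circ(c,.003,.018),(255,0,0)),(circ(c,.020,.014),(0,255,0))],(p[0]-40,p[0]+40,p[1]-40,p[1]+40),7,'k.png')
E
```

```text
time_s: 16.08
tool_pos: [0.4757, -0.1839, 0.142]
ee_rot: [[-1.0, 0.002, 0.0], [0.002, 1.0, -0.0], [-0.0, -0.0, -1.0]]
ft_force: [0.7, 1.1, -0.8]
finger_gap: 1.001
finger_force: 0.0
(array([ 0.4746, -0.1832,  0.018 ]), np.float64(0.0005539119297521387))
(array([ 0.4765, -0.1843,  0.0167]), np.float64(0.00045768167944741124), np.int64(96))
(array([ 0.4765, -0.1846,  0.0168]), np.float64(0.0005780815934487357), np.int64(98))
[255 180]
```

View pics/k.png

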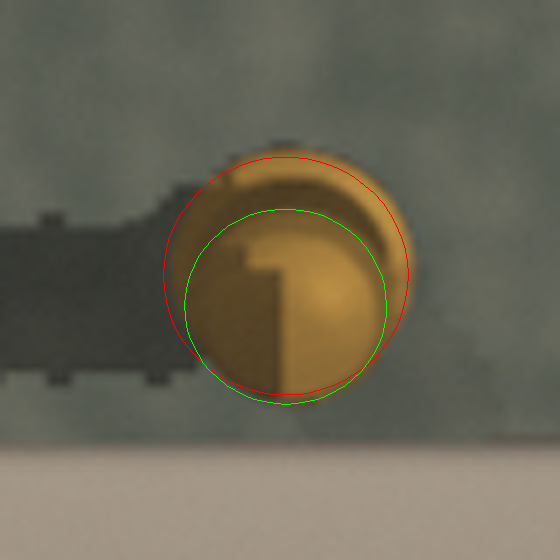

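The flange sits about 1 px up and right of the red model circle, which gives a cap centre of about (0.4742,-0.1833). I'll descend and grip.

Careful with the scale: shifts go in shares of 0.5 m and turns go in shares of 180 degrees. That gives: 0.136 m / 0.5 = 0.272, 0.0015 m / 0.5 = 0.003.

```bash
echo '[0.003,0.001,0.07,0,0,0,0.003,0.001,0.13,0,0,0,0.003,0.001,0.18,0,0,0,0.003,0.001,0.216,0,0,0,0.003,0.001,0.24,0,0,0,0.003,0.001,0.26,0,0,0,0.003,0.001,0.271,0,0,0,0.003,0.001,0.272,0,0,0,0.003,0.001,0.272,0,0,0]' > rows.txt && python3 -m crank rows.txt && echo '[0,0,0,0,0,0,0,0,0,0,0,0,0,0,0,0,0,0,0,0,0,0,0,0,0,0,0,0,0,0,0,0,0,0,0,0,0,0,0,0,0,0,0,0,0,0,0,0]' > rows.txt && python3 -m crank rows.txt 0
```

```text
time_s: 16.93
tool_pos: [0.4743, -0.1835, 0.006]
ee_rot: [[-1.0, 0.001, 0.0], [0.001, 1.0, -0.0], [-0.0, -0.0, -1.0]]
ft_force: [0.3, -0.6, 0.3]
finger_gap: 1.0
finger_force: 0.0
time_s: 17.6
tool_pos: [0.4743, -0.1836, 0.0066]
ee_rot: [[-1.0, 0.001, 0.001], [0.001, 1.0, -0.0], [-0.001, -0.0, -1.0]]
ft_force: [-0.3, 0.0, 6.5]
finger_gap: 0.304
finger_force: 58.5
```

In the tool's units: 0.19 m / 0.5 = 0.38, -0.135 m / 0.5 = -0.27.

```bash
echo '[0,0,-0.02,0,0,0,0,0,-0.07,0,0,0,0,0,-0.14,0,0,0,0,0,-0.21,0,0,0,-0.006,0.04,-0.26,0,0,0,-0.016,0.1,-0.27,0,0,0,-0.026,0.17,-0.27,0,0,0,-0.036,0.24,-0.27,0,0,0,-0.046,0.31,-0.27,0,0,0,-0.056,0.38,-0.27,0,0,0]' > rows.txt && python3 -m crank rows.txt && echo '[-0.01,0.07,0,0,0,0,-0.02,0.12,0,0,0,0,-0.026,0.15,0,0,0,0,-0.026,0.16,0,0,0,0,-0.026,0.16,0,0,0,0,-0.026,0.16,0,0,0,0,-0.026,0.16,0,0,0,0]' > rows.txt && python3 -m crank rows.txt
python3 - <<'E'
from ov import *
go([.515,.087,.10]); C=cam('wrist'); im=r.grab_frame('wrist')
print(edgefit(C,im,(.515,.0868),.033,.072,.004))
s=np.array(r.state()['tool_pos']); 
overlay(im,C,[(circ((.515,.087),.033,.072),(255,0,0)),(circ(s[:2],s[2]-.0066,.018),(0,255,0))],(130,390,80,384),2,'l.png')
E
```

```text
time_s: 18.43
tool_pos: [0.5019, 0.008, 0.1416]
ee_rot: [[-1.0, 0.001, 0.0], [0.001, 1.0, -0.0], [-0.0, -0.0, -1.0]]
ft_force: [0.9, 0.3, -0.9]
finger_gap: 0.304
finger_force: 59.2
time_s: 19.02
tool_pos: [0.5147, 0.0843, 0.1408]
ee_rot: [[-1.0, 0.004, -0.001], [0.004, 1.0, -0.001], [0.001, -0.001, -1.0]]
ft_force: [0.2, 0.0, -0.1]
finger_gap: 0.305
finger_force: 59.2
from [0.5147 0.0843 0.1408] delta tool [-0.0004  0.0027  0.0408]
(array([0.5151, 0.086 , 0.0713]), np.float64(0.00019540852705100809), np.int64(90))
```

View pics/l.png

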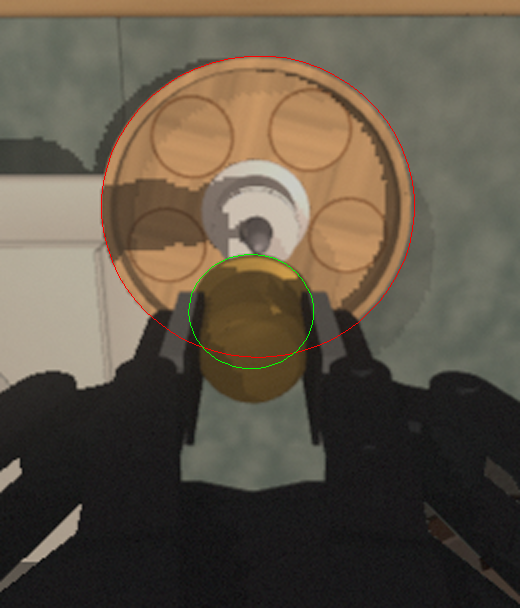

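The view shows the cap held upright, with its flange edge at (253,255) matching the model, and the spindle tip at (258,240). I'll shift over the tip and stop just above it.

In the tool's units: 0.053 m / 0.5 = 0.106, 0.05 m / 0.5 = 0.1.

```bash
echo '[0,0.005,0.02,0,0,0,0,0.005,0.05,0,0,0,0,0.005,0.08,0,0,0,0,0.005,0.1,0,0,0,0,0.005,0.106,0,0,0,0,0.005,0.106,0,0,0,0,0.005,0.106,0,0,0,0,0.005,0.106,0,0,0]' > rows.txt && python3 -m crank rows.txt;echo '[0,0,0,0,0,0,0,0,0,0,0,0]' > rows.txt && python3 -m crank rows.txt
```

```text
time_s: 19.73
tool_pos: [0.5158, 0.089, 0.0883]
ee_rot: [[-1.0, 0.001, 0.001], [0.001, 1.0, 0.0], [-0.001, 0.0, -1.0]]
ft_force: [-0.2, 0.5, -1.0]
finger_gap: 0.308
finger_force: 59.2
time_s: 19.9
tool_pos: [0.5158, 0.0891, 0.0884]
ee_rot: [[-1.0, 0.001, 0.001], [0.001, 1.0, 0.0], [-0.001, 0.0, -1.0]]
ft_force: [-0.0, -0.7, -0.3]
finger_gap: 0.305
finger_force: 59.2
```

In the tool's units: 0.011 m / 0.5 = 0.022, -0.002 m / 0.5 = -0.004.

```bash
echo '[0.0016,-0.004,0,0,0,0,0.0016,-0.004,0.004,0,0,0,0.0016,-0.004,0.008,0,0,0,0.0016,-0.004,0.012,0,0,0,0.0016,-0.004,0.016,0,0,0,0.0016,-0.004,0.02,0,0,0,0.0016,-0.004,0.022,0,0,0,0.0016,-0.004,0.022,0,0,0]' > rows.txt && python3 -m crank rows.txt
```

```text
time_s: 20.57
tool_pos: [0.5143, 0.087, 0.0764]
ee_rot: [[-1.0, 0.001, -0.001], [0.001, 1.0, -0.0], [0.001, -0.0, -1.0]]
ft_force: [-0.3, 0.4, -1.5]
finger_gap: 0.305
finger_force: 59.2
```

In the tool's units: 0.0035 m / 0.5 = 0.007, 0.003 m / 0.5 = 0.006.

```bash
echo '[0,0,0.0014,0,0,0,0,0,0.0028,0,0,0,0,0,0.004,0,0,0,0,0,0.005,0,0,0,0,0,0.006,0,0,0,0,0,0.007,0,0,0,0,0,0.007,0,0,0]' > rows.txt && python3 -m crank rows.txt
```

```text
time_s: 21.15
tool_pos: [0.5147, 0.0869, 0.0733]
ee_rot: [[-1.0, 0.001, 0.0], [0.001, 1.0, -0.0], [-0.0, -0.0, -1.0]]
ft_force: [-0.8, -0.0, -2.3]
finger_gap: 0.302
finger_force: 59.2
```

In the tool's units: 0.002 m / 0.5 = 0.004, 0.0015 m / 0.5 = 0.003.

```bash
echo '[0,0,0.001,0,0,0,0,0,0.002,0,0,0,0,0,0.003,0,0,0,0,0,0.004,0,0,0,0,0,0.004,0,0,0]' > rows.txt && python3 -m crank rows.txt
```

```text
time_s: 21.57
tool_pos: [0.5148, 0.0867, 0.0713]
ee_rot: [[-1.0, 0.001, 0.0], [0.001, 1.0, -0.0], [-0.0, -0.0, -1.0]]
ft_force: [0.2, -1.2, -2.4]
finger_gap: 0.307
finger_force: 59.2
```

In the tool's units: 0.0015 m / 0.5 = 0.003, 0.001 m / 0.5 = 0.002.

```bash
echo '[0,0,0.001,0,0,0,0,0,0.002,0,0,0,0,0,0.003,0,0,0,0,0,0.003,0,0,0]' > rows.txt && python3 -m crank rows.txt; echo '[0,0,0.001,0,0,0,0,0,0.002,0,0,0,0,0,0.002,0,0,0]' > rows.txt && python3 -m crank rows.txt
```

```text
time_s: 21.9
tool_pos: [0.515, 0.0868, 0.0699]
ee_rot: [[-1.0, 0.001, 0.001], [0.001, 1.0, -0.0], [-0.001, -0.0, -1.0]]
ft_force: [1.3, -2.6, 0.3]
finger_gap: 0.305
finger_force: 59.3
time_s: 22.15
tool_pos: [0.5151, 0.0869, 0.0691]
ee_rot: [[-1.0, 0.001, 0.001], [0.001, 1.0, 0.0], [-0.001, 0.0, -1.0]]
ft_force: [1.8, -1.6, 3.2]
finger_gap: 0.304
finger_force: 59.5
```

Teeth contact is starting, so I'll continue slowly.

In the tool's units: 0.0015 m / 0.5 = 0.003, 0.001 m / 0.5 = 0.002.

```bash
echo '[0,0,0.001,0,0,0,0,0,0.002,0,0,0,0,0,0.003,0,0,0,0,0,0.003,0,0,0]' > rows.txt && python3 -m crank rows.txt; echo '[0,0,0.001,0,0,0,0,0,0.002,0,0,0,0,0,0.002,0,0,0]' > rows.txt && python3 -m crank rows.txt; echo '[0,0,0.001,0,0,0,0,0,0.002,0,0,0,0,0,0.002,0,0,0]' > rows.txt && python3 -m crank rows.txt
```

```text
time_s: 22.48
tool_pos: [0.5148, 0.0868, 0.0671]
ee_rot: [[-1.0, 0.001, 0.001], [0.001, 1.0, -0.0], [-0.001, -0.0, -1.0]]
ft_force: [2.0, -3.6, -1.8]
finger_gap: 0.306
finger_force: 59.2
time_s: 22.73
tool_pos: [0.5149, 0.0868, 0.0663]
ee_rot: [[-1.0, 0.001, 0.001], [0.001, 1.0, -0.0], [-0.001, -0.0, -1.0]]
ft_force: [1.8, -3.9, 0.8]
finger_gap: 0.306
finger_force: 59.5
time_s: 22.98
tool_pos: [0.5148, 0.0868, 0.0653]
ee_rot: [[-1.0, 0.001, 0.001], [0.001, 1.0, -0.0], [-0.001, -0.0, -1.0]]
ft_force: [2.7, -3.2, 0.1]
finger_gap: 0.309
finger_force: 59.4
```

In the tool's units: 0.001 m / 0.5 = 0.002, 0.0008 m / 0.5 = 0.0016.

```bash
echo '[-0.0006,-0.0008,0.0008,0,0,0,-0.0006,-0.0008,0.0016,0,0,0,-0.0006,-0.0008,0.002,0,0,0,-0.0006,-0.0008,0.002,0,0,0]' > rows.txt && python3 -m crank rows.txt; echo '[0,0,0.0008,0,0,0,0,0,0.0016,0,0,0,0,0,0.0016,0,0,0]' > rows.txt && python3 -m crank rows.txt
```

```text
time_s: 23.32
tool_pos: [0.5149, 0.0867, 0.0644]
ee_rot: [[-1.0, 0.001, 0.0], [0.001, 1.0, 0.0], [-0.0, 0.0, -1.0]]
ft_force: [2.8, -3.8, 3.5]
finger_gap: 0.304
finger_force: 59.7
time_s: 23.57
tool_pos: [0.5149, 0.0867, 0.0634]
ee_rot: [[-1.0, 0.001, 0.0], [0.001, 1.0, 0.0], [-0.0, 0.0, -1.0]]
ft_force: [2.3, -2.7, 2.5]
finger_gap: 0.309
finger_force: 59.6
```

In the tool's units: 0.0006 m / 0.5 = 0.0012, 0.0003 m / 0.5 = 0.0006.

```bash
for i in 1 2; do echo '[0,0,0.0006,0,0,0,0,0,0.0012,0,0,0,0,0,0.0012,0,0,0]' > rows.txt && python3 -m crank rows.txt | egrep 'time|pos|ft_'; done
```

```text
time_s: 23.82
tool_pos: [0.5149, 0.0867, 0.0628]
ft_force: [2.8, -3.1, 2.8]
time_s: 24.07
tool_pos: [0.5149, 0.0867, 0.0623]
ft_force: [2.8, -2.1, 3.0]
```

In the tool's units: 0.0006 m / 0.5 = 0.0012, 0.0003 m / 0.5 = 0.0006.

```bash
echo '[0,0,0.0006,0,0,0,0,0,0.0012,0,0,0,0,0,0.0012,0,0,0]' > rows.txt && python3 -m crank rows.txt | egrep 'time|pos|ft_'
```

```text
time_s: 24.32
tool_pos: [0.5149, 0.0867, 0.0616]
ft_force: [3.1, -3.2, 2.4]
```

```bash
echo '[0,0,0.0006,0,0,0,0,0,0.001,0,0,0,0,0,0.001,0,0,0]' > rows.txt && python3 -m crank rows.txt | egrep 'time|pos|ft_'
```

```text
time_s: 24.57
tool_pos: [0.5149, 0.0867, 0.0612]
ft_force: [3.3, -2.9, 2.8]
```

In the tool's units: 0.0005 m / 0.5 = 0.001, 0.0003 m / 0.5 = 0.0006.

```bash
echo '[0,0,0.0006,0,0,0,0,0,0.001,0,0,0,0,0,0.001,0,0,0]' > rows.txt && python3 -m crank rows.txt | egrep 'time|pos|ft_'
```

```text
time_s: 24.82
tool_pos: [0.5149, 0.0867, 0.0611]
ft_force: [2.6, -3.4, 7.6]
```

In the tool's units: 0.0004 m / 0.5 = 0.0008, 0.0002 m / 0.5 = 0.0004.

```bash
echo '[0,0,0.0004,0,0,0,0,0,0.0008,0,0,0,0,0,0.0008,0,0,0]' > rows.txt && python3 -m crank rows.txt | egrep 'time|pos|ft_'
```

```text
time_s: 25.07
tool_pos: [0.515, 0.0867, 0.0611]
ft_force: [1.4, -3.0, 10.7]
```

The cap is home: z has stopped at 0.0611 and the force is climbing. I'll back off the preload, release and rise.

In the tool's units: -0.0007 m / 0.5 = -0.0014, -0.0005 m / 0.5 = -0.001.

```bash
echo '[0,0,-0.001,0,0,0,0,0,-0.0014,0,0,0,0,0,-0.0014,0,0,0]' > rows.txt && python3 -m crank rows.txt | egrep 'time|pos|ft_'; echo '[0,0,0,0,0,0,0,0,0,0,0,0,0,0,0,0,0,0,0,0,0,0,0,0,0,0,-0.02,0,0,0,0,0,-0.06,0,0,0,0,0,-0.12,0,0,0,0,0,-0.2,0,0,0,0,0,-0.24,0,0,0,0,0,-0.24,0,0,0]' > rows.txt && python3 -m crank rows.txt 1.0;echo '[0,0,0,0,0,0,0,0,0,0,0,0]' > rows.txt && python3 -m crank rows.txt|grep pos
python3 - <<'E'
from ov import *
C=cam('wrist'); im=r.grab_frame('wrist'); c=(.515,.087)
print(edgefit(C,im,c,.033,.072,.004))
for z in (.051,.054,.057,.06): print(z,edgefit(C,im,c,z+.003,.018,.003))
z=.0545
overlay(im,C,[(circ(c,.033,.072),(255,0,0)),(circ(c,z+.003,.018),(0,255,0)),(circ(c,z+.015,.014),(255,0,255))],(160,350,90,260),4,'m.png')
E
```

```text
time_s: 25.32
tool_pos: [0.5149, 0.0867, 0.0611]
ft_force: [3.3, -2.6, 5.2]
time_s: 26.15
tool_pos: [0.5177, 0.0875, 0.1862]
ee_rot: [[-1.0, 0.001, 0.009], [0.001, 1.0, 0.002], [-0.009, 0.002, -1.0]]
ft_force: [0.7, 0.5, -0.7]
finger_gap: 0.997
finger_force: 0.0
tool_pos: [0.5139, 0.0866, 0.1808]
(array([0.5152, 0.0862, 0.0713]), np.float64(0.00032338559240985276), np.int64(120))
0.051 (array([0.5169, 0.0886, 0.0198]), np.float64(0.0006295827100441936), np.int64(109))
0.054 (array([0.5182, 0.086 , 0.0173]), np.float64(0.0007154367750170608), np.int64(106))
0.057 (array([0.5174, 0.0859, 0.0171]), np.float64(0.0006021213999993901), np.int64(106))
0.06 (array([0.5162, 0.0858, 0.0168]), np.float64(0.0007432046881309974), np.int64(107))
```

View pics/m.png

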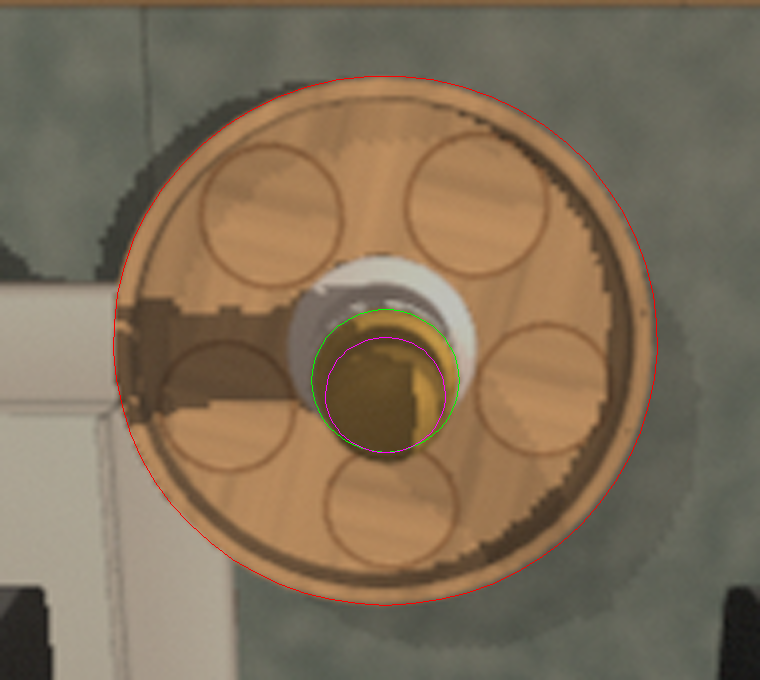

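The cap sits concentric on the washers with the tray seated, and the hand is clear. Handing in.

```bash
python3 -c "
from plant import r
print(r.close_job())"
```

```text
the job is handed in; nothing more can be done
None
```

The tray is seated on the base, the brass cap is pressed home on the washers (stopped at about 11 N measured) and released, and the job was handed in at about 26 s; I did view 11 pictures, one over your limit of 10.

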